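# Blow off a filter plate and present it label up

### The job

Blow the dust off the glass plate that stands in front of the canister's nozzle: press the nozzle cap fully down and let it spring back up before touching the plate. Then lift that plate out of the rack, find its label face by the corner notch at the frosted end, and present it lying level with the label up, centred about 20 cm above the round inspection pad. Finish while still holding it there; leave the other plate and everything else where they are.

Things in the scene. Friction and masses are not known exactly. Their poses are not given: they have to be found in the camera images.
- plate_a: Clear glass plate 36 (its x) x 8 (its y) x 100 mm (its z), 70 g, loose, upright in a rack slot, frosted end up. Origin: its centre. +z: to the frosted end (last 37 mm); +y: out of the face with the paper label. The frosted end has a 12 x 12 mm corner notch, at the upper right seen facing the label (the -x, +z corner).
- plate_b: The second glass plate, same shape, origin and axes as plate_a. One plate stands with its label to the robot's left, the other with its label to the right, in either slot.
- rack: Grey plastic rack fixed to the bench: base 70 x 250 x 12 mm with two slots at y = -80 and +80 mm of its frame, running along its x (the plates' width lies along it). Slot 11 mm wide, floor 12 mm above the bench, walls 40 mm long up to 37 mm; low stops at its ends. Plates' tops are at 112 mm, centres at 62 mm. Origin: centre of the underside. Lift plates straight up.
- nozzle (a point): Tip of the canister's short nozzle, 144 mm above the bench, 29 mm from its axis towards the rack. The canister stands beyond one slot, 130 mm from the slot's centre along the rack's x; the plate meant is the one nearest this point (about 100 mm away horizontally, the other 190 mm).
- cap_top (a point): Centre of the top face of the round white nozzle cap (34 mm across, 16 mm tall) on top of the aluminium duster canister (52 mm across, fixed to the bench). The top is 152 mm above the bench when up; the cap goes straight down.
- cap (a joint): Travel of the nozzle cap in m: 0 up, 0.006 fully down. A spring pushes it back: about 1.5 N at the start of the travel, 5.6 N fully down.
- pad: Round grey inspection pad, 110 mm across, 3 mm thick, fixed to the bench. Origin: centre of its underside.
- jar: Bystander: closed jar, 56 mm across, 100 mm tall, loose, standing beyond the other slot. Origin: centre of its underside.
- driver: Bystander: screwdriver lying loose on the bench near the canister. Origin on its underside.
Not all that is in view belongs to the job. What is shaped like the plate_a but orange is not meant. Of the things that look like the part that bears nozzle, the smaller one is meant.

How it is judged:
On the way, in this order (a step that is already met when the one before it is completed fails the run):
1. the nozzle cap is pressed down (4.5 mm or more) with both plates still in their slots (value of joint cap above 0.0045 m and distance of each of plate_a, plate_b from where it was at the start of the episode below 0.015 m), for 0.05 s.
2. the cap has sprung back up with both plates still in their slots (value of joint cap below 0.0015 m and distance of each of plate_a, plate_b from where it was at the start of the episode below 0.015 m), for 0.1 s.
At the end, for the whole second after the job is handed in: The plate that stood in front of the nozzle is held in the fingers, at rest, its label face upward within 20 degrees of level, its centre within 60 mm horizontally of the pad's centre and 120 to 300 mm above the bench; the other plate is still in its slot (within 15 mm) (((angle between plate_a's own y axis and vertical below 0.35 rad and horizontal distance between plate_a and pad below 0.06 m and height (world z) of plate_a between 0.12 and 0.3 m and contact force between the fingers and plate_a above 1 N and linear speed of plate_a below 0.03 m/s and distance of plate_b from where it was at the start of the episode below 0.015 m and horizontal distance between plate_b and nozzle above 0.14 m) or (angle between plate_b's own y axis and vertical below 0.35 rad and horizontal distance between plate_b and pad below 0.06 m and height (world z) of plate_b between 0.12 and 0.3 m and contact force between the fingers and plate_b above 1 N and linear speed of plate_b below 0.03 m/s and distance of plate_a from where it was at the start of the episode below 0.015 m and horizontal distance between plate_a and nozzle above 0.14 m))); the arm keeps its last pose, push and grip.
It fails at once if a bystander (jar, screwdriver) is displaced by more than 20 mm (distance of any of jar, driver from where it was at the start of the episode above 0.02 m).
It also fails if it takes over 46 s, if anything falls off the work surface, if the arm or the gripper's body presses on something with over 40 N, if the wrist force passes 120 N, or if a joint passes its speed limit or range.

### The arm

A 7-joint arm with a two-finger parallel gripper is mounted at the origin on the work surface. World frame = base frame: x ahead of the robot, y to its left, z up, the work surface at z = 0. Lengths are in m, angles in rad, forces in N, time in s.
With the tool pointing down it reaches from about 0.425 to 0.875 m from the base axis. Payload 4.7 kg.
Tool frame: the origin (TCP) lies at the very end of the fingers, on their centre line; the grasp point (between the pads) lies hold_point_z behind it (hold_point_z is the distance from the TCP to the grasp point, in m); z points along the fingers, x is the direction in which the jaws open and shut, and the axes are right-handed (so a half turn about z gives the same grasp; the last joint's range is limited). The gripper opens to 85 mm and grips with 20 to 120 N. Pads are 22 mm wide; open, the fingers measure 114 mm over their backs; the gripper's body (76 mm by 85 mm) begins 54 mm behind the grasp point. The pads swing forward as they close: fully open they stand 13 mm farther back than shut.
Start: joints at [-1.17, 0.321, -0.07, 1.45, 0.023, 1.371, -0.057], TCP at [0.245, 0.602, 0.231] pointing down, gripper open.
Joint ranges: [-2.86, 2.86], [-0.3, 2.09], [-1.38, 1.24], [0.06, 2.45], [-1.56, 4.7], [0.09, 2.05], [-2.69, 2.69]. Speed limits (rad/s): [2.57, 2.57, 3.14, 3.14, 3.14, 3.14, 3.14].

### API

Orientations are given as a rotation vector (axis times angle).
In Python, from rig import * gives the robot as it stands.
- The arm moves only by the tool move_arm, never from a script. Its argument "motion" is a list of rows, each a list of 5 numbers: the shift along the tool's x, y, z in m, then the turn about the tool's z in rad, then the opening, from -1 (shut) to 1 (fully open), so that 0 is half open. In form: [[x, y, z, roll, gripper], ...]. A call has 1 to 8 rows; each row shifts and turns the commanded pose from where the row before left it, along the tool's axes as they then stand; what a row does not reach is not made up. A row lasts 1/12 s, in which the tool goes at most 41.7 mm and 7.16 degrees, less where a joint would pass 70% of its speed; a pose out of reach is approached as far as the arm can. A call is refused whole if a number of a shift passes 0.0417 or a number of a turn 0.125, either way. A call with a gripper value outside its range is refused whole. The fingers move at their own pace and stop on an object; "grip_force" is the grip in N (left out, the last holds). Time passes only in rows, so rows that do not move let the fingers close. It gives the time, the measured TCP pose, the force and the opening at its end, in the units of the state.
- observe(): the state, without advancing time (a new reading comes with each control period).
- get_image(name): name is "scene" or "side" or "wrist"; returns a dict with "pixels" (400x640x3 uint8, red, green, blue), "fx", "fy", "cx", "cy" (pixels), "dist" ([k1, k2, p1, p2, k3] as OpenCV has them; the pictures are not rectified), "cam_to_world" (4x4, takes a point from camera to world coordinates). Camera axes: x right, y up, looking along -z (the intrinsics and any distortion apply to the point x, -y, -z); pixel columns grow to the right and rows downward; lengths in m; the calibration is good to about 2 mm. A picture is of the moment at which its call begins. There is no depth.
- finish_job(): hands the job in, once; it reports no verdict.
The state is a dict: "clock": time; "joints": joint angles; "joint_vel": joint speeds; "tau": joint torques, N m; "ee_pos": TCP position; "ee_rot": TCP orientation; "ft_force": force on the tool from outside, world axes, zero at the start; "moment": the same for the moment, N m; "gripper_width": finger opening in m.
Only numpy, scipy, OpenCV 4.12 (cv2) and the standard library are available. Lean on these libraries where they do the work, as an engineer would, in place of code of your own. Each camera call takes 0.05 s, during which the arm holds its last target. There are 200 camera calls.

## Working session

There is one attempt and no reset: what is moved stays moved. The work goes in short steps, Python scripts to look and compute and a tool call to move; the robot and the scene stay as the last step left them, time stands still between calls to the robot, and variables do not carry over. Pictures are saved under pics/ and viewed, about 8 in all and at most 12, crops included, and the job is handed in when it is done.

Besides the shell and the picture viewer there is one more tool, called after ">>>" by a JSON object that holds its "api" and its "payload". move_arm: Moves the arm, as the interface text tells. Its arguments: {"type":"object","properties":{"motion":{"type":"array","items":{"type":"array","items":{"type":"number"}}},"grip_force":{"type":"number"}},"required":["motion"]}

```bash
mkdir -p pics
cat > h.py <<'E'
from rig import *
import numpy as np, cv2, pickle
from scipy.spatial.transform import Rotation as R
def snap(name,tag):
    im=get_image(name); pickle.dump(im,open(f'pics/{tag}.pkl','wb'))
    cv2.imwrite(f'pics/{tag}.png',cv2.cvtColor(np.asarray(im['pixels']),cv2.COLOR_RGB2BGR)); return im
def load(t): return pickle.load(open(f'pics/{t}.pkl','rb'))
def ray(im,uv):
    K=np.array([[im['fx'],0,im['cx']],[0,im['fy'],im['cy']],[0,0,1.]])
    p=cv2.undistortPoints(np.array([[uv]],float),K,np.array(im['dist'],float))[0,0]
    T=np.array(im['cam_to_world']); d=T[:3,:3]@np.array([p[0],-p[1],-1]); return T[:3,3],d/np.linalg.norm(d)
def onz(im,uv,z):
    o,d=ray(im,uv); return o+d*(z-o[2])/d[2]
def tri(*obs):
    A=0;b=0
    for im,uv in obs:
        o,d=ray(im,uv);P=np.eye(3)-np.outer(d,d);A=A+P;b=b+P@o
    x=np.linalg.solve(A,b); return x,[np.linalg.norm((np.eye(3)-np.outer(ray(i,u)[1],ray(i,u)[1]))@(x-ray(i,u)[0])) for i,u in obs]
def proj(im,X):
    T=np.linalg.inv(np.array(im['cam_to_world'])); c=T[:3,:3]@np.array(X)+T[:3,3]
    K=np.array([[im['fx'],0,im['cx']],[0,im['fy'],im['cy']],[0,0,1.]])
    return cv2.projectPoints(np.array([[c[0],-c[1],-c[2]]]),np.zeros(3),np.zeros(3),K,np.array(im['dist'],float))[0].ravel()
def crop(tag,x0,y0,x1,y1,s,out):
    i=cv2.imread(f'pics/{tag}.png')[y0:y1,x0:x1]; cv2.imwrite(f'pics/{out}.png',cv2.resize(i,None,fx=s,fy=s,interpolation=cv2.INTER_CUBIC))
E
python3 - <<'E'
from h import *
s=snap('scene','s0');d=snap('side','d0');snap('wrist','w0')
a=np.vstack([cv2.imread('pics/s0.png'),cv2.imread('pics/d0.png')]);print(a.shape)
o=observe();print(o['ee_pos'],R.from_rotvec(o['ee_rot']).as_matrix().round(3),o['clock'],o['gripper_width'])
for i in(s,d):print(np.array(i['cam_to_world']).round(2))
try: print(hold_point_z)
except Exception as e: print(e)
E
```

```text
(800, 640, 3)
[0.24508816 0.60158567 0.2304764 ] [[ 0.377  0.926 -0.   ]
 [ 0.926 -0.377 -0.001]
 [-0.001  0.    -1.   ]] 0.15 0.08565005031139511
[[ 0.78 -0.34  0.52  0.94]
 [ 0.62  0.41 -0.67 -0.52]
 [ 0.01  0.84  0.54  0.53]
 [ 0.    0.    0.    1.  ]]
[[-0.99  0.07 -0.07  0.51]
 [-0.1  -0.65  0.75  0.61]
 [ 0.01  0.75  0.66  0.67]
 [ 0.    0.    0.    1.  ]]
0.0187
```

View pics/s0.png

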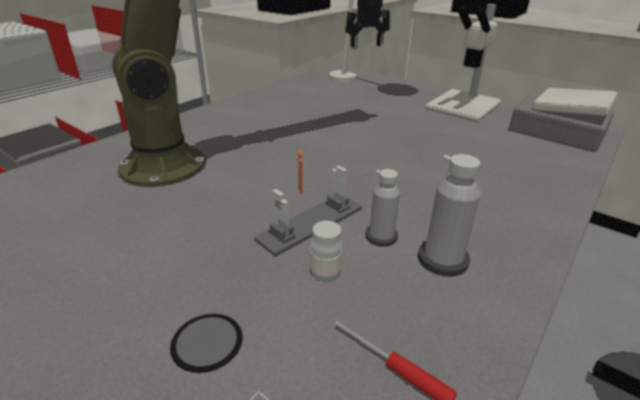

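View pics/d0.png

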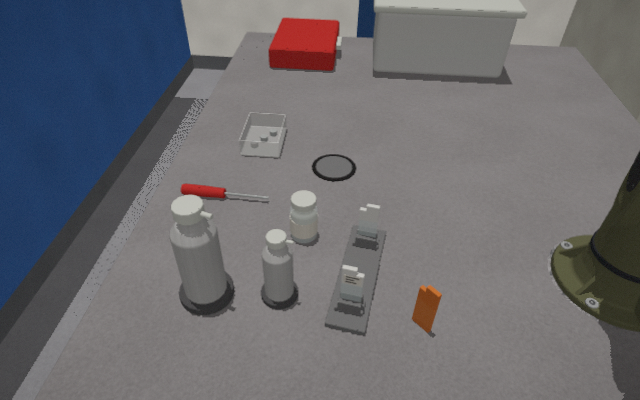

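The scene view shows the rack at (308,225), with plates at (281,212) and (341,186). It also shows the jar (326,250), pad (207,342) and driver (395,362). There are two canisters: a small one at (384,205) and a large one at (455,210). The small one is meant; the large one and the orange plate at (300,170) are decoys. I'll confirm this in enlarged crops.

Run:
```python
from h import *
crop('s0',240,140,420,290,4.4,'s0c'); crop('d0',230,180,420,340,4.2,'d0c')
```

```text
(no output)
```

View pics/s0c.png

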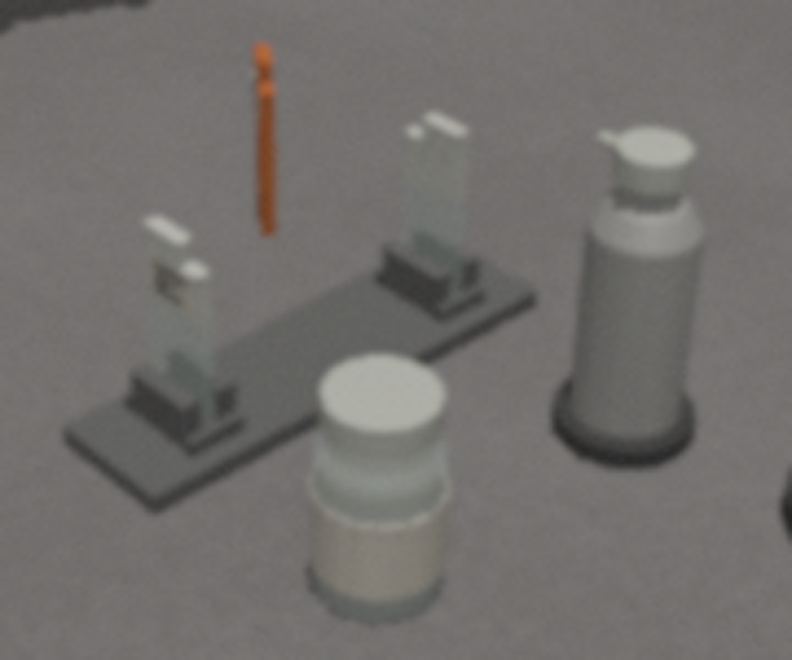

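View pics/d0c.png

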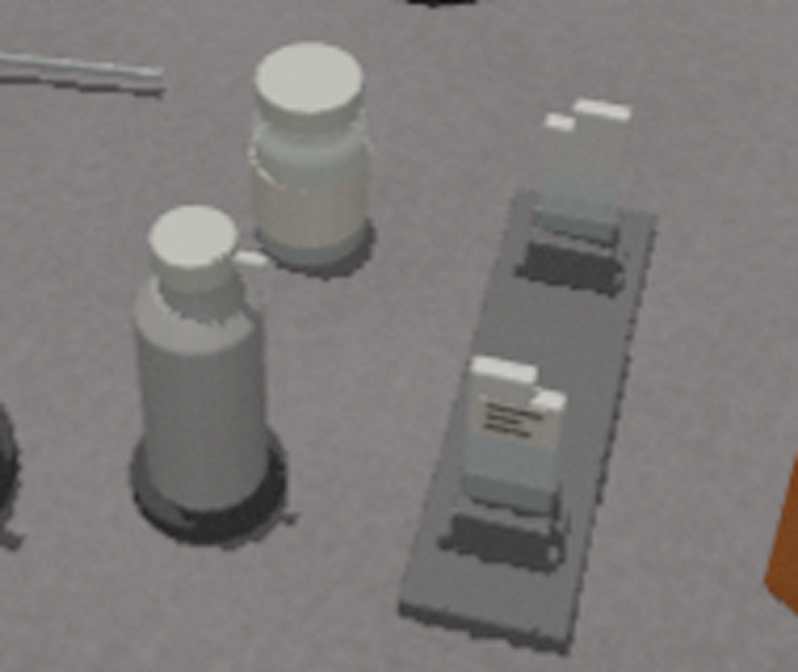

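The crops confirm it: the small canister (scene 389,174) has its nozzle pointing at the rack and at the plate at side (352,280). That plate's label faces +y (towards the side camera), with its notch at the upper right, on the -x side. The tool can't tilt, so I'll pivot the plate in the grip, using the rack wall as the stop.

Run:
```python
from h import *
s,d=load('s0'),load('d0')
S=lambda u,v:(240+u/4.4,140+v/4.4); D=lambda u,v:(230+u/4.2,180+v/4.2)
P={'cap':(S(655,147),D(193,234)),'top24':(S(446,124),D(505,368)),'ledge':(S(415,131),D(551,399)),'nozzle':(S(600,136),D(266,259)),
'o24':(S(168,229),D(602,111)),'oledge':(S(195,269),D(560,122)),'rackc+y-x':(S(400,160),D(570,645))}
for k,(a,b) in P.items():
    if k[:4]=='rack':continue
    x,e=tri((s,a),(d,b));print(k,x.round(4),np.round(e,4))
print('pad',onz(s,(207,342),.003),onz(d,(334,167),.003))
for uv in [(400,605),(568,645),(655,215),(518,192)]:print('rack',onz(d,D(*uv),.012).round(4))
for uv in [(66,434),(155,500),(533,297)]:print('rackS',onz(s,S(*uv),.012).round(4))
```

```text
cap [0.6227 0.102  0.1518] [0.0014 0.0014]
top24 [0.5001 0.1223 0.1126] [0.0016 0.0016]
ledge [0.4808 0.1251 0.1006] [0.0009 0.0009]
nozzle [0.5939 0.1059 0.1454] [0.0011 0.0011]
o24 [ 0.4626 -0.0328  0.1118] [0.0009 0.0009]
oledge [ 0.4807 -0.0361  0.1003] [0.0012 0.0012]
pad [ 0.55456239 -0.29579356  0.003     ] [ 0.54909277 -0.29485617  0.003     ]
rack [0.533  0.1635 0.012 ]
rack [0.4652 0.1746 0.012 ]
rack [ 0.4264 -0.073   0.012 ]
rack [ 0.4942 -0.0818  0.012 ]
rackS [ 0.4364 -0.0774  0.012 ]
rackS [ 0.4999 -0.0856  0.012 ]
rackS [0.5396 0.1536 0.012 ]
```

```bash
cat >> h.py <<'E'
def goto(x,y,z,yaw):
    o=observe(); M=R.from_rotvec(o['ee_rot']).as_matrix(); d=M.T@(np.array([x,y,z])-o['ee_pos'])
    cur=np.arctan2(M[1,0],M[0,0]); r=(cur-yaw+np.pi)%(2*np.pi)-np.pi
    print('tool shift',d.round(4),'roll',round(r,4),'ee',np.round(o['ee_pos'],4),'F',np.round(o['ft_force'],1),'w',round(o['gripper_width'],4),'t',round(o['clock'],2))
E
python3 - <<'E'
from h import *
s,d=load('s0'),load('d0')
print(onz(s,(445,258),0),onz(d,(207,290),0),tri((s,(463,163)),(d,(188,206)))); goto(.6227,.102,.2605,-.148)
E
```

```text
[0.75541039 0.12437841 0.        ] [0.75573408 0.10606505 0.        ] (array([0.75211235, 0.11255572, 0.21252506]), [np.float64(0.00011458708347248032), np.float64(0.00011458708347233665)])
tool shift [-0.3203  0.5382 -0.0295] roll 1.332 ee [0.2451 0.6016 0.2305] F [ 0.3 -0.3 -0.7] w 0.0857 t 0.15
```

>>> {"api": "move_arm", "payload": {"motion": [[-0.018,0.03,-0.006,0,-1],[-0.018,0.03,-0.006,0,-1],[-0.018,0.03,-0.006,0,-1],[-0.018,0.03,-0.006,0,-1],[-0.018,0.03,-0.006,0,-1],[-0.018,0.03,0,0,-1],[-0.018,0.03,0,0,-1],[-0.018,0.03,0,0,-1]]}}

```text
clock: 0.82
ee_pos: [0.4139, 0.3765, 0.2614]
ee_rot: [-2.607, -1.753, -0.0]
ft_force: [0.6, -1.0, -0.9]
gripper_width: -0.0001
```

>>> {"api": "move_arm", "payload": {"motion": [[-0.018,0.03,0,0,-1],[-0.018,0.03,0,0,-1],[-0.018,0.03,0,0,-1],[-0.018,0.03,0,0,-1],[-0.018,0.03,0,0,-1],[-0.018,0.03,0,0,-1],[-0.018,0.03,0,0,-1],[-0.018,0.03,0,0,-1]]}}

```text
clock: 1.48
ee_pos: [0.5817, 0.1527, 0.2612]
ee_rot: [-2.607, -1.753, 0.0]
ft_force: [0.8, 0.6, -0.6]
gripper_width: -0.0003
```

>>> {"api": "move_arm", "payload": {"motion": [[0,0,0,0.12,-1],[0,0,0,0.12,-1],[0,0,0,0.12,-1],[0,0,0,0.12,-1],[0,0,0,0.12,-1],[0,0,0,0.12,-1],[0,0,0,0.12,-1],[0,0,0,0.12,-1]]}}

```text
clock: 2.15
ee_pos: [0.5809, 0.1542, 0.261]
ee_rot: [3.123, 0.342, -0.001]
ft_force: [-0.0, 0.3, 0.6]
gripper_width: 0.0002
```

>>> {"api": "move_arm", "payload": {"motion": [[0,0,0,0.12,-1],[0,0,0,0.12,-1],[0,0,0,0.12,-1],[0,0,0,0,-1]]}}

```text
clock: 2.48
ee_pos: [0.5809, 0.1542, 0.261]
ee_rot: [3.134, -0.218, -0.001]
ft_force: [0.5, 0.3, 0.4]
gripper_width: -0.0
```

Run:
```python
from h import *
goto(.6227,.102,.2605,-.148); print(observe()['joints']); w=snap('wrist','w1')
print(proj(w,(.6227,.102,.152)),proj(w,(.494,.1225,.112)),np.array(w['cam_to_world']).round(3))
```

```text
tool shift [0.0486 0.0459 0.0005] roll 0.0092 ee [0.5809 0.1542 0.261 ] F [0.5 0.3 0.4] w -0.0 t 2.48
[-0.67291212  0.2108446   0.43461103  1.55007612 -0.08936266  1.40108853
 -0.37044101]
[367.3222139  245.42963436] [247.09413569 227.56253771] [[ 0.99   0.131  0.043  0.592]
 [-0.138  0.943  0.302  0.232]
 [-0.001 -0.305  0.952  0.403]
 [ 0.     0.     0.     1.   ]]
```

View pics/w1.png

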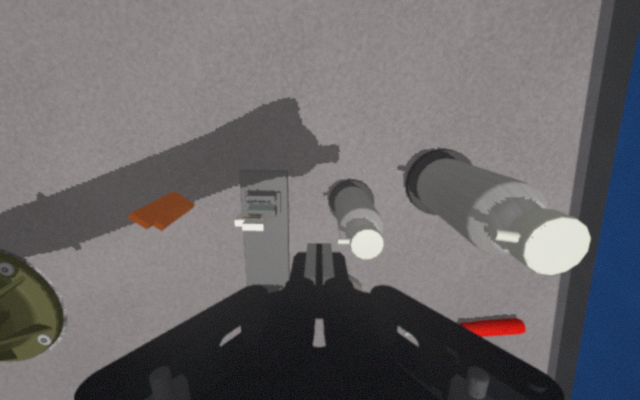

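The wrist view shows the cap at (367,244), against a predicted (367,245), and the plate top at about (249,226), against a predicted (247,227.5). The estimates agree, so I'll press the cap.

>>> {"api": "move_arm", "payload": {"motion": [[0.024,0.023,0,0.009,-1],[0.0246,0.0229,0,0,-1],[0,0,0.03,0,-1],[0,0,0.03,0,-1],[0,0,0.03,0,-1],[0,0,0.012,0,-1],[0,0,0,0,-1]]}}

```text
clock: 3.12
ee_pos: [0.6204, 0.1018, 0.1556]
ee_rot: [3.131, -0.224, -0.01]
ft_force: [-0.7, 0.8, -0.3]
gripper_width: 0.0002
```

>>> {"api": "move_arm", "payload": {"motion": [[0,0,0.004,0,-1],[0,0,0.003,0,-1],[0,0,0.002,0,-1],[0,0,0.002,0,-1],[0,0,0,0,-1]]}}

```text
clock: 3.53
ee_pos: [0.624, 0.1022, 0.1498]
ee_rot: [-3.132, 0.227, -0.005]
ft_force: [0.5, 0.1, 2.7]
gripper_width: 0.0007
```

>>> {"api": "move_arm", "payload": {"motion": [[0,0,0.002,0,-1],[0,0,0.002,0,-1],[0,0,0.001,0,-1],[0,0,0,0,-1]]}}

```text
clock: 3.87
ee_pos: [0.624, 0.1022, 0.146]
ee_rot: [-3.132, 0.227, -0.005]
ft_force: [-1.9, 0.0, 12.0]
gripper_width: 0.0001
```

>>> {"api": "move_arm", "payload": {"motion": [[0,0,0.001,0,-1],[0,0,0.001,0,-1],[0,0,0,0,-1],[0,0,0,0,-1]]}}

```text
clock: 4.2
ee_pos: [0.6241, 0.1022, 0.1459]
ee_rot: [-3.131, 0.227, -0.006]
ft_force: [-5.7, -0.9, 20.4]
gripper_width: 0.0
```

>>> {"api": "move_arm", "payload": {"motion": [[0,0,-0.01,0,-1],[0,0,-0.03,0,-1],[0,0,-0.03,0,0.5],[0,0,0,0,0.5],[-0.03,0,0,0,0.5],[-0.035,0,0,0,0.5],[-0.035,0,0,0,0.5],[-0.03,0,0,0,0.5]]}}

```text
clock: 4.87
ee_pos: [0.4917, 0.1208, 0.2103]
ee_rot: [3.133, -0.227, -0.003]
ft_force: [-0.4, -0.0, -0.6]
gripper_width: 0.064
```

>>> {"api": "move_arm", "payload": {"motion": [[0,0,0,0,0.5],[0,0,0,0,0.5]]}}

```text
clock: 5.03
ee_pos: [0.493, 0.1213, 0.2112]
ee_rot: [-3.132, 0.224, 0.0]
ft_force: [0.4, -0.2, -0.3]
gripper_width: 0.0644
```

Run:
```python
from h import *
goto(.494,.1225,.135,-.148); w=snap('wrist','w2')
print(proj(w,(.6227,.102,.152)),proj(w,(.494,.1225,.112)))
crop('w2',180,170,480,400,2.6,'w2c')
```

```text
tool shift [ 0.0009 -0.0012  0.0762] roll 0.0051 ee [0.493  0.1213 0.2112] F [ 0.4 -0.2 -0.3] w 0.0644 t 5.03
[487.39096315 221.70114184] [319.76524798 203.57954018]
```

View pics/w2c.png

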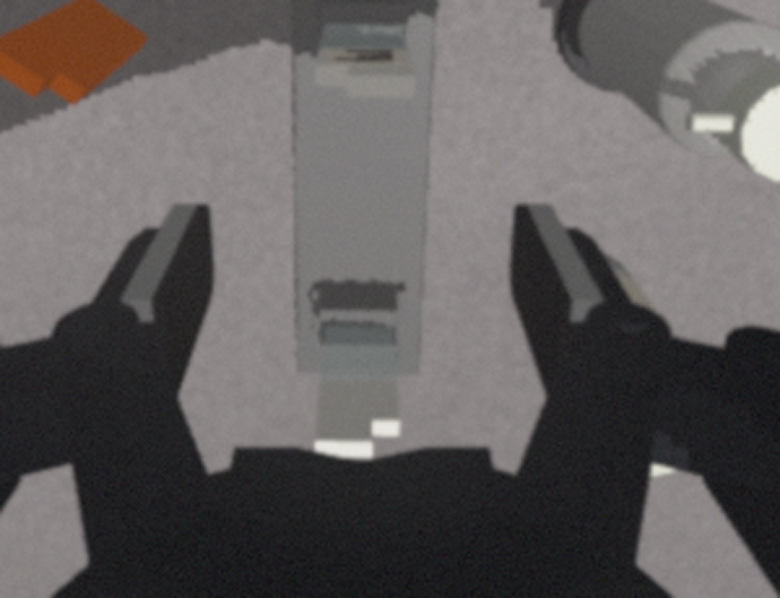

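Cap pressed and released. The wrist view shows the fingers centred on the plate, whose top is at about (321,202). I'll descend now.

>>> {"api": "move_arm", "payload": {"motion": [[0.001,-0.0015,0.03,0.005,0.5],[0,0,0.03,0,0.5],[0,0,0.03,0,0.5],[0,0,0.03,0,0.5],[0,0,0.02,0,0.5],[0,0,0.011,0,0.5],[0,0,0,0,0.5],[0,0,0,0,0.5]], "grip_force": 20}}

```text
clock: 5.75
ee_pos: [0.4963, 0.1216, 0.0604]
ee_rot: [3.132, -0.237, 0.0]
ft_force: [-0.4, 1.3, 1.0]
gripper_width: 0.0642
```

>>> {"api": "move_arm", "payload": {"motion": [[0,0,0,0,-1],[0,0,0,0,-1],[0,0,0,0,-1],[0,0,0,0,-1],[0,0,0,0,-1],[0,0,0,0,-1]], "grip_force": 20}}

```text
clock: 6.25
ee_pos: [0.4962, 0.1225, 0.0615]
ee_rot: [-3.131, 0.235, -0.003]
ft_force: [-1.6, 0.6, 5.5]
gripper_width: 0.0357
```

>>> {"api": "move_arm", "payload": {"motion": [[0,0,-0.008,0,-1],[0,0,-0.015,0,-1],[0,0,-0.017,0,-1],[0,0,-0.01,0,-1],[0,0,0,0,-1],[0,0,0,0,-1]]}}

```text
clock: 6.75
ee_pos: [0.4957, 0.1222, 0.1107]
ee_rot: [-3.132, 0.235, -0.002]
ft_force: [1.1, 0.3, -0.7]
gripper_width: 0.0359
```

Run:
```python
from h import *
goto(.494,.123,.11,-.148); snap('side','d1');snap('scene','s1')
crop('d1',280,180,440,330,2.5,'a');crop('s1',240,120,400,270,2.5,'b')
cv2.imwrite('pics/c1.png',np.hstack([cv2.imread('pics/a.png'),cv2.imread('pics/b.png')]))
```

```text
tool shift [-0.0018 -0.0005  0.0007] roll -0.0019 ee [0.4957 0.1222 0.1107] F [ 1.1  0.3 -0.7] w 0.0359 t 6.75
```

View pics/c1.png

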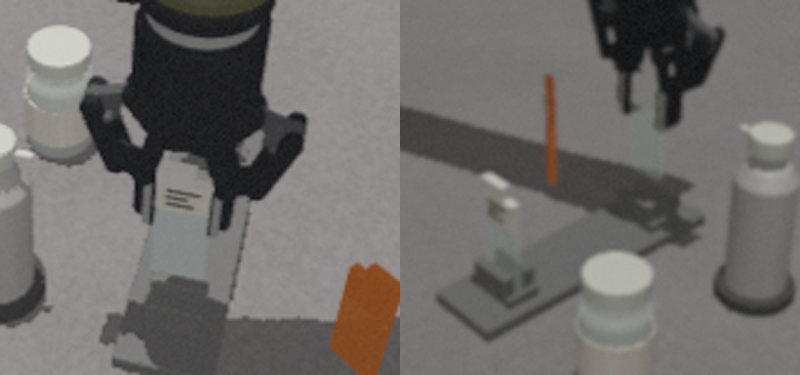

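Both plates are as expected: the target is held square with its label facing the side camera, and the other plate is still in its slot. Next I'll move it to the +y side of the slot wall, lower it so its bottom sits below the wall top, and drag it along an arc to tip it label up.

>>> {"api": "move_arm", "payload": {"motion": [[0,-0.014,0,0,-1],[0,-0.015,0,0,-1],[0,0,0,0,-1],[0,0,0.017,0,-1],[0,0,0.018,0,-1],[0,0,0,0,-1]]}}

```text
clock: 7.35
ee_pos: [0.4971, 0.151, 0.0719]
ee_rot: [3.13, -0.232, -0.009]
ft_force: [-1.3, -0.1, -1.0]
gripper_width: 0.0356
```

>>> {"api": "move_arm", "payload": {"motion": [[0,0.007,0,0,-1],[0,0.007,0,0,-1],[0,0.007,0.001,0,-1],[0,0.008,0.002,0,-1],[0,0.008,0.002,0,-1],[0,0.007,0.002,0,-1],[0,0,0,0,-1]]}}

```text
clock: 7.93
ee_pos: [0.4936, 0.1069, 0.0694]
ee_rot: [-3.13, 0.238, -0.002]
ft_force: [-1.5, 2.1, 0.1]
gripper_width: 0.0358
```

Run:
```python
from h import *
goto(.494,.123,.11,-.148); snap('side','d2')
crop('d2',280,180,440,330,3.5,'d2c')
```

```text
tool shift [-0.0019 -0.0161 -0.0406] roll -0.0036 ee [0.4936 0.1069 0.0694] F [-1.5  2.1  0.1] w 0.0358 t 7.93
```

View pics/d2c.png

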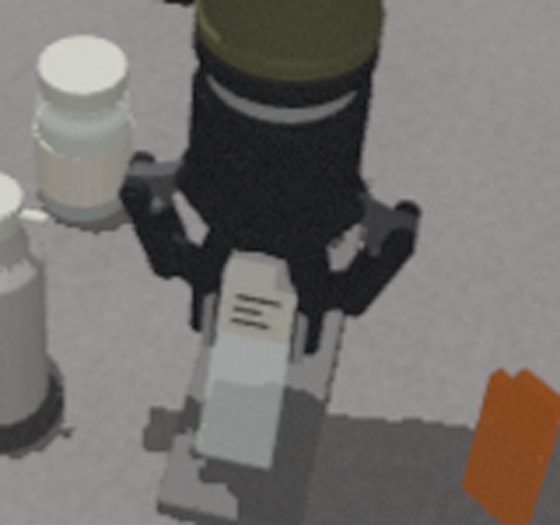

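>>> {"api": "move_arm", "payload": {"motion": [[0,0.009,0.005,0,-1],[0,0.008,0.007,0,-1],[0,0.006,0.008,0,-1],[0,0.005,0.009,0,-1],[0,0,0,0,-1]]}}

```text
clock: 8.4
ee_pos: [0.4884, 0.0772, 0.0377]
ee_rot: [3.13, -0.239, -0.001]
ft_force: [0.1, -0.6, 1.1]
gripper_width: 0.0354
```

>>> {"api": "move_arm", "payload": {"motion": [[0,0.002,0.005,0,-1],[0,0.001,0.005,0,-1],[0,0.001,0.005,0,-1],[0,0,0.004,0,-1],[0,0,0,0,-1]]}}

```text
clock: 8.82
ee_pos: [0.4882, 0.0751, 0.0195]
ee_rot: [3.132, -0.236, -0.001]
ft_force: [-0.0, -1.4, 2.6]
gripper_width: 0.0357
```

Run:
```python
from h import *
goto(.494,.123,.11,-.148); snap('side','d3');snap('scene','s3')
crop('d3',280,180,440,330,2.5,'a');crop('s3',240,120,400,270,2.5,'b')
cv2.imwrite('pics/c3.png',np.hstack([cv2.imread('pics/a.png'),cv2.imread('pics/b.png')]))
```

```text
tool shift [-0.0014 -0.0481 -0.0905] roll -0.0024 ee [0.4882 0.0751 0.0195] F [-0.  -1.4  2.6] w 0.0357 t 8.82
```

View pics/c3.png

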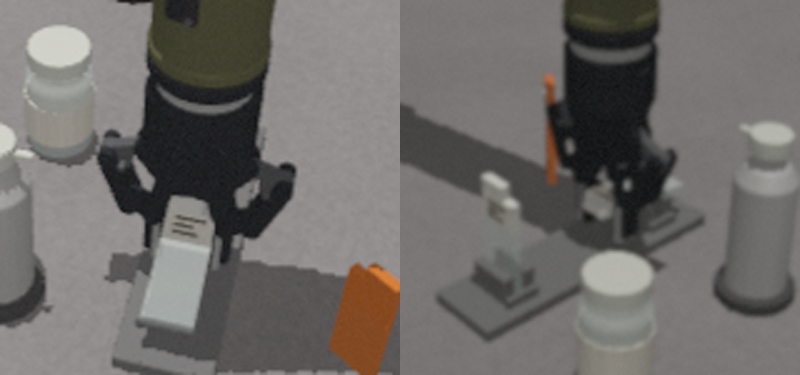

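The plate looks near level with its label up. I'll grip harder, lift slowly, and measure the tilt once it's clear.

>>> {"api": "move_arm", "payload": {"motion": [[0,0,0,0,-1],[0,0,0,0,-1],[0,0,-0.01,0,-1],[0,0,-0.02,0,-1],[0,0,-0.03,0,-1],[0,0,-0.035,0,-1],[0,0,-0.035,0,-1],[0,0,-0.03,0,-1]], "grip_force": 45}}

```text
clock: 9.58
ee_pos: [0.4883, 0.0756, 0.1833]
ee_rot: [-3.132, 0.235, -0.002]
ft_force: [1.4, 0.9, -1.7]
gripper_width: 0.0348
```

>>> {"api": "move_arm", "payload": {"motion": [[0.003,0.01,0,0,-1],[0.006,0.02,0,0,-1],[0.009,0.028,0,0,-1],[0.009,0.028,0,0,-1],[0.009,0.028,0,0,-1],[0.009,0.028,0,0,-1],[0.009,0.028,0,0,-1],[0.009,0.028,0,0,-1]]}}

```text
clock: 10.25
ee_pos: [0.5206, -0.1309, 0.1805]
ee_rot: [-3.132, 0.235, 0.0]
ft_force: [0.0, 0.4, -1.5]
gripper_width: 0.0352
```

>>> {"api": "move_arm", "payload": {"motion": [[0.009,0.028,0,0,-1],[0.009,0.028,0,0,-1],[0.009,0.028,0,0,-1],[0.009,0.028,0,0,-1],[0.009,0.028,0,0,-1],[0.006,0.02,0,0,-1],[0.003,0.01,0,0,-1],[0,0,0,0,-1]]}}

```text
clock: 10.92
ee_pos: [0.5479, -0.3085, 0.1802]
ee_rot: [3.131, -0.241, -0.002]
ft_force: [-0.4, -0.5, -1.1]
gripper_width: 0.0352
```

Run:
```python
from h import *
goto(.5495,-.315,.18,-.148); d=snap('side','d4');s=snap('scene','s4')
o=np.array(observe()['ee_pos'])
for i in(d,s):print(proj(i,o+[0,0,.02]))
u,v=proj(d,o+[0,0,.02]).astype(int);cv2.imwrite('x.png',0*np.zeros((1,1)))
crop('d4',u-60,v-60,u+60,v+60,3.3,'a');print('d off',u-60,v-60)
u,v=proj(s,o+[0,0,.02]).astype(int);crop('s4',u-60,v-60,u+60,v+60,3.3,'b');print('s off',u-60,v-60)
cv2.imwrite('pics/c4.png',np.hstack([cv2.imread('pics/a.png'),cv2.imread('pics/b.png')]))
```

```text
tool shift [0.0026 0.0062 0.0002] roll -0.0059 ee [ 0.5479 -0.3085  0.1802] F [-0.4 -0.5 -1.1] w 0.0352 t 10.92
[337.93176352  92.23409052]
[177.99478165 241.97511055]
d off 277 32
s off 117 181[ WARN:0@1.431] global loadsave.cpp:1063 imwrite_ Unsupported depth image for selected encoder is fallbacked to CV_8U.
```

View pics/c4.png

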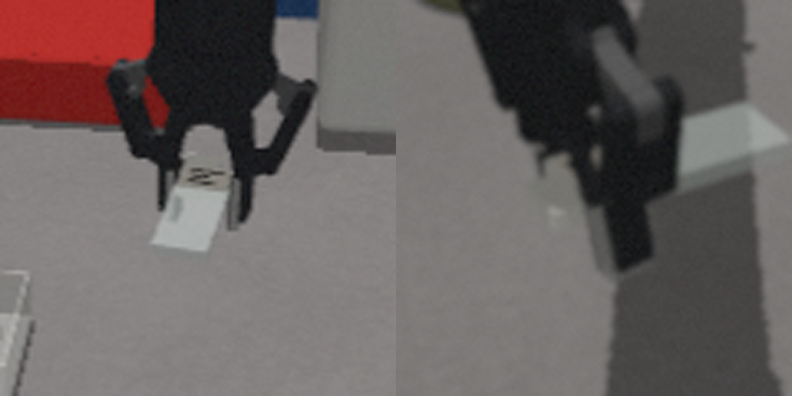

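Run:
```python
from h import *
d,s=load('d4'),load('s4')
D=lambda u,v:(277+u/3.3,32+v/3.3);S=lambda u,v:(117+(u-396)/3.3,181+v/3.3)
A,e=tri((d,D(150,242)),(s,S(787,136)));B,e2=tri((d,D(208,251)),(s,S(748,105)))
print(A,e,B,e2,np.linalg.norm(A-B))
o=np.array(observe()['ee_pos']); uy=np.array([.147,.989,0]); ux=np.array([.989,-.147,0])
# side-view fit of tilt: label-face pts, bottom corners and frost boundary (63 mm on), free tilt+grasp height+lever
from scipy.optimize import least_squares
def pts(p):
    t,L,h,sx=p; a=uy*np.cos(t)+np.array([0,0,np.sin(t)]); n=-uy*np.sin(t)+np.array([0,0,np.cos(t)])
    G=o+[0,0,h]+ux*sx; f=lambda x,l:G+ux*x+a*l+n*.004
    return [f(.018,L),f(-.018,L),f(.018,L-.063),f(-.018,L-.063)]
obs=[D(150,242),D(208,251),D(180,187),D(230,193)];obs2=[S(787,136),S(748,105)]
def res(p):
    P=pts(p);r=[proj(d,x)-q for x,q in zip(P,obs)]+[proj(s,x)-q for x,q in zip(P,obs2)];return np.concatenate(r)
f=least_squares(res,[0,.07,.02,0]);print(f.x,np.degrees(f.x[0]),res(f.x).round(1))
t,L,h,sx=f.x;c=o+[0,0,h]+ux*sx+(L-.05)*(uy*np.cos(t)+np.array([0,0,np.sin(t)]));print('centre',c)
print('other plate',proj(s,[.4626,-.0328,.1118]),(240+168/4.4,140+229/4.4)); i=cv2.absdiff(cv2.imread('pics/s0.png'),cv2.imread('pics/s4.png'))[180:250,255:300].max(2);print('px changed near other plate',(i>40).sum())
```

```text
[ 0.57740575 -0.23362989  0.20465283] [np.float64(0.0005175181423561039), np.float64(0.0005175181423560698)] [ 0.54226255 -0.22674278  0.20267051] [np.float64(0.003037677984373249), np.float64(0.0030376779843731922)] 0.03586650482913588
[-0.17228946  0.07639648  0.03179523 -0.00156914] -9.871458863703092 [ 0.2  1.5 -0.4  1.  -2.1 -0.1 -0.9  0.1  0.3  0.1 -2.4 -1.7]
centre [ 0.55120399 -0.27862195  0.20728783]
other plate [277.76843303 191.79397915] (278.1818181818182, 192.04545454545453)
px changed near other plate 0
```

>>> {"api": "move_arm", "payload": {"motion": [[0.002,0.007,0,0,-1],[0.001,0.008,0,0,-1],[0,0,0,0,-1],[0,0,0,0,-1],[0,0,0,0,-1]]}}

```text
clock: 11.43
ee_pos: [0.5498, -0.3207, 0.1804]
ee_rot: [-3.132, 0.235, -0.0]
ft_force: [-0.3, 0.2, -0.4]
gripper_width: 0.035
```

Run:
```python
from h import *
goto(.5495,-.315,.18,-.148); snap('wrist','w5'); crop('w5',200,170,440,400,2.6,'w5c')
```

```text
tool shift [-0.0012 -0.0056  0.0004] roll -0.0018 ee [ 0.5498 -0.3207  0.1804] F [-0.3  0.2 -0.4] w 0.035 t 11.43
```

View pics/w5c.png

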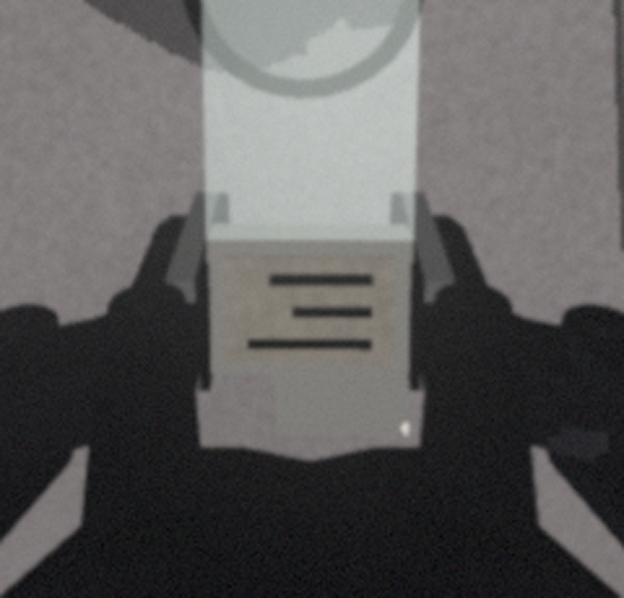

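Run:
```python
from h import *
from scipy.optimize import least_squares
w=load('w5');g=cv2.GaussianBlur(cv2.imread('pics/w5.png'),(3,3),0).astype(int)
for c in (290,310,330,350):print(c,[tuple(g[r,c])[1] for r in range(90,176,3)])
for r in (150,160,170,180,200,220,235,255):
    row=g[r,250:390,1];dd=np.abs(np.diff(row));print(r,[250+i for i in np.argsort(dd)[-5:]])
```

```text
290 [np.int64(125), np.int64(126), np.int64(126), np.int64(121), np.int64(88), np.int64(77), np.int64(75), np.int64(77), np.int64(76), np.int64(126), np.int64(159), np.int64(142), np.int64(141), np.int64(141), np.int64(147), np.int64(160), np.int64(160), np.int64(158), np.int64(159), np.int64(159), np.int64(161), np.int64(160), np.int64(160), np.int64(160), np.int64(160), np.int64(161), np.int64(159), np.int64(161), np.int64(161)]
310 [np.int64(122), np.int64(126), np.int64(124), np.int64(122), np.int64(91), np.int64(73), np.int64(74), np.int64(75), np.int64(54), np.int64(88), np.int64(141), np.int64(151), np.int64(162), np.int64(163), np.int64(162), np.int64(161), np.int64(164), np.int64(162), np.int64(163), np.int64(163), np.int64(163), np.int64(164), np.int64(164), np.int64(164), np.int64(164), np.int64(165), np.int64(164), np.int64(163), np.int64(164)]
330 [np.int64(124), np.int64(122), np.int64(124), np.int64(122), np.int64(121), np.int64(126), np.int64(125), np.int64(126), np.int64(109), np.int64(99), np.int64(149), np.int64(150), np.int64(176), np.int64(187), np.int64(187), np
[... 587 characters left out ...]
 np.int64(164), np.int64(165), np.int64(166), np.int64(165)]
150 [np.int64(270), np.int64(353), np.int64(277), np.int64(275), np.int64(276)]
160 [np.int64(360), np.int64(275), np.int64(361), np.int64(277), np.int64(276)]
170 [np.int64(275), np.int64(360), np.int64(278), np.int64(277), np.int64(276)]
180 [np.int64(360), np.int64(278), np.int64(361), np.int64(276), np.int64(277)]
200 [np.int64(361), np.int64(278), np.int64(359), np.int64(277), np.int64(360)]
220 [np.int64(358), np.int64(278), np.int64(277), np.int64(360), np.int64(359)]
235 [np.int64(277), np.int64(360), np.int64(358), np.int64(278), np.int64(359)]
255 [np.int64(277), np.int64(375), np.int64(358), np.int64(278), np.int64(359)]
```

Run:
```python
from h import *
from scipy.optimize import least_squares
w=load('w5');o=np.array(observe()['ee_pos']);ux=np.array([.989,-.147,0]);uy=np.array([.147,.989,0])
obs=[(362,117),(276,117),(359.2,262),(279.2,262)]
def pts(p):
    t,L,h,sx=p; a=uy*np.cos(t)+np.array([0,0,np.sin(t)]); n=-uy*np.sin(t)+np.array([0,0,np.cos(t)]); G=o+[0,0,h]+ux*sx
    return [G+ux*x+a*l+n*.004 for x,l in((.018,L),(-.018,L),(.018,L-.063),(-.018,L-.063))]
res=lambda p:np.concatenate([proj(w,x)-q for x,q in zip(pts(p),obs)])
f=least_squares(res,[0,.07,.02,0]);t,L,h,sx=f.x
print(f.x.round(4),np.degrees(t),res(f.x).round(1),o+[0,0,h]+ux*sx+(L-.05)*(uy*np.cos(t)+np.array([0,0,np.sin(t)])))
for deg in(-20,-10,0,10):
    g=least_squares(lambda q:res([np.radians(deg),*q]),[.07,.02,0]);print(deg,g.cost.round(1),g.x.round(4))
```

```text
[-0.174   0.0779  0.0305  0.0002] -9.97033607542514 [ 0.  -0.  -0.   0.1  0.1 -0.1 -0.1  0. ] [ 0.55416163 -0.29346909  0.20599334]
-20 7.5 [0.0809 0.0391 0.0002]
-10 0.0 [0.0779 0.0305 0.0002]
0 11.5 [0.0772 0.0249 0.0002]
10 70.1 [0.0786 0.0211 0.0002]
```

Two independent fits, side+scene and wrist, both give about 10° of tilt with the label up. The wrist fit puts the plate centre 2–3 mm from the pad's centre at z ≈ 0.206. That's within limits and stable, so I'm handing it in.

Run:
```python
from h import *
o=observe();print(o['clock'],o['gripper_width'],np.abs(o['joint_vel']).max()); print(finish_job())
```

```text
11.4833 0.03538977267044693 0.001856301619135902
the job is handed in; nothing more can be done
None
```

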